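Set the specimen rack's flip tags to match its pockets

ROBOT

A 7-joint arm with a two-finger parallel gripper is mounted at the origin on a cart in front of the work surface, level with it; the furniture and walls round the work are solid. World frame = base frame: x ahead of the robot, y to its left, z up, the work surface at z = 0. Lengths are in m, angles in rad, forces in N, time in s.
With the tool pointing down it reaches from about 0.4 to 0.925 m from the base axis. Payload 5.6 kg.
Tool frame: the origin (TCP) lies between the finger pads; the fingertips stand 17 mm ahead of it and the grasp point (between the pads) lies 2 mm behind it; y points along the fingers, z is the direction in which the jaws open and shut, and the axes are right-handed (so a half turn about y gives the same grasp; the last joint's range is limited). The gripper opens to 85 mm and grips with 20 to 120 N. Pads are 22 mm wide; open, the fingers measure 114 mm over their backs; the gripper's body (76 mm by 85 mm) begins 54 mm behind the grasp point. The pads swing forward as they close: fully open they stand 13 mm farther back than shut.
Start: joints at [-1.215, 0.468, -0.012, 1.603, 0.006, 1.071, -0.056], TCP at [0.252, 0.599, 0.248] pointing down, gripper open.
Joint ranges: [-2.53, 2.53], [-0.31, 2.02], [-1.57, 1.55], [0.28, 2.44], [-1.29, 4.43], [0.15, 1.84], [-2.92, 2.92]. Speed limits (rad/s): [2.57, 2.57, 3.14, 3.14, 3.14, 3.14, 3.14].

INTERFACE

Orientations are given as a 3x3 rotation matrix whose columns are the frame's x, y, z axes.
In Python, from bench import bot gives the robot as it stands.
- The arm moves only by the tool arm_command, never from a script. Its argument "plan" is one flat list of numbers, 7 for each row, row after row: the turn, a rotation vector about the tool's x, y, z each as a share of 30 degrees, from -1 to 1, then the shift along the tool's x, y, z each as a share of 500 mm, from -1 to 1, then the gripper's target within -1 to 1 (fully open at 1, half-way at 0, shut at -1). A call has 1 to 12 rows; each row is the pose to reach, as a shift and turn from the pose measured when the call began, along the tool's axes at that moment; what a row does not reach only later rows make up. A row lasts 1/8 s, in which the tool goes at most 62.5 mm and 10.7 degrees, less where a joint would pass 70% of its speed; a pose out of reach is approached as far as the arm can. A call with a number of a shift or a turn outside -1 to 1 is refused whole. A call with a gripper value outside its range is refused whole. The fingers move at their own pace and stop on an object; the grip force is fixed at half the most. Time passes only in rows, so rows that repeat a pose let the fingers close. It gives the time, the measured TCP pose, the force and the opening at its end, in the units of the state.
- bot.state(): the state, without advancing time (a new reading comes with each control period).
- bot.get_image(name): name is "side" or "top" or "wrist"; returns (picture, depth): 384x512x3 uint8, red, green, blue; 384x512 float32, m along the optical axis (not along the pixel's ray), 0 where there is no reading.
- bot.calibration(name): a dict with "K" (3x3 intrinsics, pixels), "rvec" (rotation vector, rad) and "tvec" (3), from world to camera coordinates, as OpenCV has them. Camera axes: x right, y down, z forward; pixel columns grow to the right and rows downward; lengths in m; the calibration is good to about 2 mm. A picture is of the moment at which its call begins: read the wrist's pose just before it. calibration takes no time and is no camera call; for the wrist camera it gives the pose at the moment of the call.
- bot.close_job(): hands the job in, once; it reports no verdict.
The state is a dict: "time": time; "joint_positions": joint angles; "qvel": joint speeds; "joint_efforts": joint torques, N m; "eef_pos": TCP position; "orientation": TCP orientation; "contact_force": force on the tool from outside, world axes, zero at the start; "wrist_torque": the same for the moment, N m; "grip_width": finger opening in m.
Only numpy, scipy, OpenCV 4.12 (cv2) and the standard library are available. Lean on these libraries where they do the work, as an engineer would, in place of code of your own. Each camera call takes 0.05 s, during which the arm holds its last target. There are 200 camera calls.

TASK

Each pocket of the specimen rack has a hinged flip tag standing behind it: the ring face (tag leaning back, away from the robot) means a mount is in the pocket, the bar face (tag leaning forward over the pocket) means the pocket is empty. Push the wrong tags over lightly with a fingertip, so that every full pocket shows its ring and every empty one its bar, all tags resting at their stops. Do not pinch the tags, and leave the mounts and the other things on the desk where they are.

Things in the scene. Friction and masses are not known exactly. Their poses are not given: they have to be found in the camera images.
- board: Grey rack board fixed on the desk, 150 x 370 x 8 mm; origin at the centre of its underside. Its x axis points away from the robot, its y axis along the row. Four stations 90 mm apart (y = +135, +45, -45, -135 mm), each a low pocket ring near the robot (board x = -45 mm) and a hinged tag on a stand behind it (x = +35 mm, 80 mm from its pocket).
- pocket_1: A pocket: aluminium ring, 46 mm outside, 36 mm bore, 9 mm high, fixed on the board; origin on its axis at the board's top. It holds one specimen mount or is empty. It may be at any of the four stations; pocket and tag numbers do not go together.
- pocket_2: A pocket: aluminium ring, 46 mm outside, 36 mm bore, 9 mm high, fixed on the board; origin on its axis at the board's top. It holds one specimen mount or is empty. It may be at any of the four stations; pocket and tag numbers do not go together.
- pocket_3: A pocket: aluminium ring, 46 mm outside, 36 mm bore, 9 mm high, fixed on the board; origin on its axis at the board's top. It holds one specimen mount or is empty. It may be at any of the four stations; pocket and tag numbers do not go together.
- pocket_4: A pocket: aluminium ring, 46 mm outside, 36 mm bore, 9 mm high, fixed on the board; origin on its axis at the board's top. It holds one specimen mount or is empty. It may be at any of the four stations; pocket and tag numbers do not go together.
- tag_1_pin (a point): Middle of the hinge pin of tag_1, 50 mm above the desk. The pin runs along the board's y axis between two dark steel cheeks (60 mm over their outsides, 26 mm deep, topping out 55 mm above the desk). The stand is fixed; it may be at any station, and belongs to the pocket 80 mm in front of it (towards -x of the board).
- tag_1 (a joint): Hinge of this smooth, slippery plate, 44 wide, 3 thick, 55 mm beyond the pin, 25 g. 0 = upright; +0.87 rad = leans back, away from the robot's side, at its stop, black RING showing; -0.87 = leans forward over its pocket, at its stop, black BAR showing. At a stop its free edge is 42 mm to that side of the pin, 85 mm above the desk. Pushed past upright (under 1 N) it falls to the other stop.
- tag_2_pin (a point): Middle of the hinge pin of tag_2, 50 mm above the desk. The pin runs along the board's y axis between two dark steel cheeks (60 mm over their outsides, 26 mm deep, topping out 55 mm above the desk). The stand is fixed; it may be at any station, and belongs to the pocket 80 mm in front of it (towards -x of the board).
- tag_2 (a joint): Hinge of this smooth, slippery plate, 44 wide, 3 thick, 55 mm beyond the pin, 25 g. 0 = upright; +0.87 rad = leans back, away from the robot's side, at its stop, black RING showing; -0.87 = leans forward over its pocket, at its stop, black BAR showing. At a stop its free edge is 42 mm to that side of the pin, 85 mm above the desk. Pushed past upright (under 1 N) it falls to the other stop.
- tag_3_pin (a point): Middle of the hinge pin of tag_3, 50 mm above the desk. The pin runs along the board's y axis between two dark steel cheeks (60 mm over their outsides, 26 mm deep, topping out 55 mm above the desk). The stand is fixed; it may be at any station, and belongs to the pocket 80 mm in front of it (towards -x of the board).
- tag_3 (a joint): Hinge of this smooth, slippery plate, 44 wide, 3 thick, 55 mm beyond the pin, 25 g. 0 = upright; +0.87 rad = leans back, away from the robot's side, at its stop, black RING showing; -0.87 = leans forward over its pocket, at its stop, black BAR showing. At a stop its free edge is 42 mm to that side of the pin, 85 mm above the desk. Pushed past upright (under 1 N) it falls to the other stop.
- tag_4_pin (a point): Middle of the hinge pin of tag_4, 50 mm above the desk. The pin runs along the board's y axis between two dark steel cheeks (60 mm over their outsides, 26 mm deep, topping out 55 mm above the desk). The stand is fixed; it may be at any station, and belongs to the pocket 80 mm in front of it (towards -x of the board).
- tag_4 (a joint): Hinge of this smooth, slippery plate, 44 wide, 3 thick, 55 mm beyond the pin, 25 g. 0 = upright; +0.87 rad = leans back, away from the robot's side, at its stop, black RING showing; -0.87 = leans forward over its pocket, at its stop, black BAR showing. At a stop its free edge is 42 mm to that side of the pin, 85 mm above the desk. Pushed past upright (under 1 N) it falls to the other stop.
- mount_a_centre (a point): Centre (half-way up) of a loose black cylindrical specimen mount, 30 mm diameter, 14 mm high, standing in one of the pockets; its top is 22 mm above the desk.
- mount_b_centre (a point): Centre (half-way up) of a loose black cylindrical specimen mount, 30 mm diameter, 14 mm high, standing in one of the pockets; its top is 22 mm above the desk.
- spare_mount: Loose black mount, 30 mm diameter, 14 mm high, on the desk behind the board, belonging to no pocket; leave it. Origin at the centre of its underside.
- tape: Roll of tape lying flat, 55 mm diameter, 18 mm high, behind the board; leave it. Origin at the centre of its underside.
- loose_tweezers: Steel tweezers, 128 mm long, 10 mm high, lying behind the board; leave them. Origin at the centre of its underside.
- objective_tub: Plastic canister, 38 mm diameter, 56 mm high, standing past the board's left (+y) end; leave it. Origin at the centre of its underside.
- small_screwdriver: Screwdriver with a red handle, 150 mm long, 19 mm thick, lying in front of the board; leave it. Origin at the centre of its underside.
There are look-alikes about, which are no part of the job. Leave any green look-alike of the part that bears mount_b_centre alone. What is shaped like the part that bears mount_a_centre but blue is not meant.

How it is judged:
By the outcome, as a careful person would: the job done as asked, in the order asked, and still so for the second after the job is handed in, with the robot touching nothing.
It also fails if it takes over 43 s, if anything falls off the work surface, if the arm or the gripper's body presses on something with over 40 N, if the wrist force passes 120 N, or if a joint passes its speed limit or range.

## Working session

There is one attempt and no reset: what is moved stays moved. The work goes in short steps, Python scripts to look and compute and a tool call to move; the robot and the scene stay as the last step left them, time stands still between calls to the robot, and variables do not carry over. Pictures are saved under pics/ and viewed, about 8 in all and at most 12, crops included, and the job is handed in when it is done.

Besides the shell and the picture viewer there is one more tool, called after "Request:" as name(argument=value, ...) on one line, values as JSON. arm_command: Moves the arm, as the interface text tells. Shift numbers are shares of 500 mm and turn numbers shares of 30 degrees, none past 1 either way. Its arguments: {"type":"object","properties":{"plan":{"type":"array","items":{"type":"number"}}},"required":["plan"]}

```bash
mkdir -p pics
cat > h.py <<'E'
import numpy as np, cv2
from bench import bot
def cam(n):
    c=bot.calibration(n); R=cv2.Rodrigues(np.array(c["rvec"],float))[0]; return np.array(c["K"]),R,np.array(c["tvec"],float).ravel()
def world(n,d,u,v):
    K,R,t=cam(n); z=d[v,u]; p=np.linalg.inv(K)@[u,v,1]*z; return R.T@(p-t)
def onplane(n,u,v,h):
    K,R,t=cam(n); r=R.T@np.linalg.inv(K)@[u,v,1]; c=-R.T@t; return c+r*(h-c[2])/r[2]
def proj(n,P):
    K,R,t=cam(n); q=K@(R@np.array(P)+t); return q[:2]/q[2]
E
python3 - <<'E'
from h import *
for n in("top","side"):
    im,d=bot.get_image(n); np.save(f"{n}.npy",d); cv2.imwrite(f"{n}.png",im[:,:,::-1])
    cv2.imwrite(f"pics/{n}0.png",cv2.resize(im[:,:,::-1],(800,600),interpolation=cv2.INTER_CUBIC))
    K,R,t=cam(n); print(n,-R.T@t, R[2])
s=bot.state(); print(s)
E
```

```text
top [0.46167311 0.24712709 1.29742205] [ 4.25877934e-02 -5.27231045e-04 -9.99092589e-01]
side [ 0.43778754 -0.56399914  0.38224709] [ 0.07900334  0.9378215  -0.33800785]
{'time': 0.1, 'joint_positions': array([-1.21497944,  0.46832184, -0.01157112,  1.60352705,  0.00604167,
        1.07139814, -0.05628245]), 'qvel': array([ 0.00080907, -0.00185587,  0.00071923, -0.00132053, -0.00084531,
        0.00073965, -0.00149839]), 'joint_efforts': array([ 8.84554956e-04, -5.33518016e+01,  2.14302214e-02, -2.51961672e+01,
        1.14579464e-02,  4.31073859e-03, -3.32543277e-05]), 'eef_pos': array([0.2523167 , 0.59851757, 0.24741418]), 'orientation': array([[ 9.21499662e-01, -4.72487538e-04,  3.88378874e-01],
       [-3.88379126e-01, -1.55137051e-03,  9.21498371e-01],
       [ 1.67123035e-04, -9.99998685e-01, -1.61309170e-03]]), 'contact_force': array([-0.39661587,  0.32252376,  0.24890198]), 'wrist_torque': array([ 0.03192543, -0.00453825,  0.0275928 ]), 'grip_width': 0.08504319078060785}
```

View pics/top0.png

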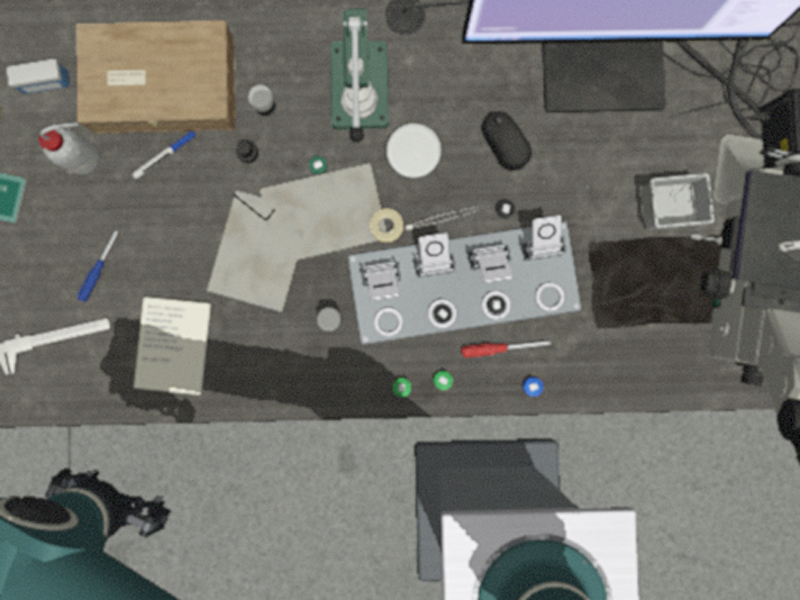

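View pics/side0.png

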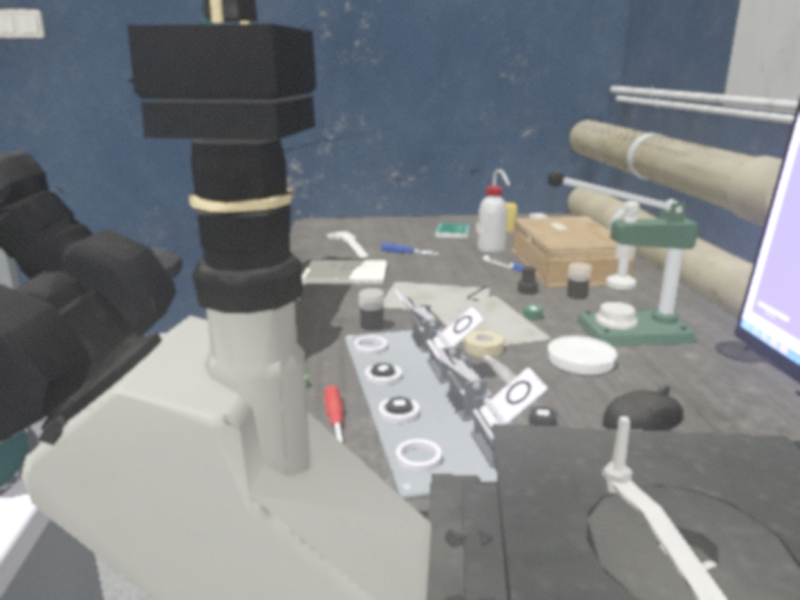

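The stations, from left to right, look like this: bar over an empty pocket, ring on a full one, bar on a full one (wrong), ring on an empty one (wrong). I'll enlarge the rack to confirm and measure it.

Run:
```python
import cv2
im=cv2.imread("top.png"); cv2.imwrite("pics/crop1.png",cv2.resize(im[125:230,215:380],None,fx=4.8,fy=4.8,interpolation=cv2.INTER_CUBIC))
```

```text
(no output)
```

View pics/crop1.png

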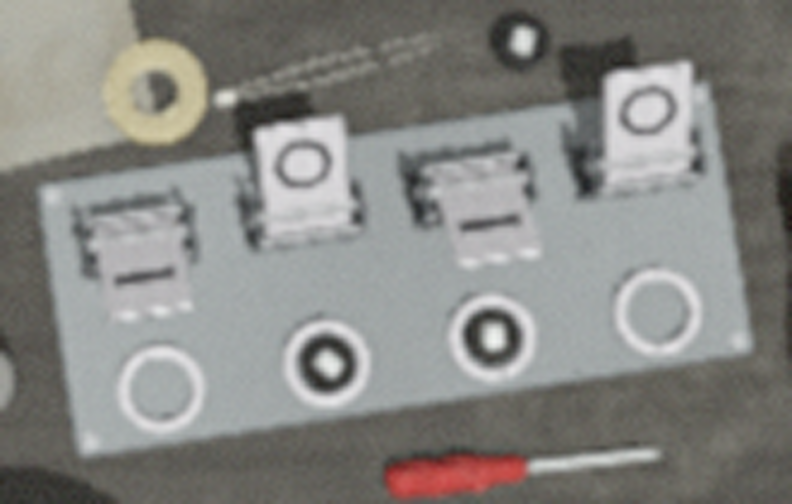

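The crop confirms it: the pocket rings are at crop pixels (161,390) empty, (327,363) full, (493,337) full and (658,312) empty. Station 3 (bar) and station 4 (ring) are wrong.

Run:
```python
from h import *
P=np.array([onplane("top",215+(u-2)/4.8,125+(v-2)/4.8,.015) for u,v in[(161,390),(327,363),(493,337),(658,312)]])
print(P.round(4)); s=bot.state(); R=np.array(s["orientation"])
d=P[0]-P[3]; print(np.linalg.norm(d)/3); d[2]=0; by=d/np.linalg.norm(d); bx=np.array([by[1],-by[0],0]); print(bx,by)
c=P.mean(0)
for i in(2,3):
    pin=c+by*(135-90*i)/1000+bx*.08; pin[2]=.05; print(i+1,"pin",pin.round(4))
    print("px",proj("top",pin))
print("yaw turn of tool z to by (deg, about world z)",np.degrees(np.arctan2(by[1],by[0])-np.arctan2(R[1,2],R[0,2])))
def sh(p): return R.T@(np.array(p)-s["eef_pos"])/.5
p3=c+by*-.045+bx*.08; 
for f in(-.09,.008): 
  q=p3+bx*f; 
  for z in(.25,.15,.085): q[2]=z; print(f,z,q.round(3),sh(q).round(3))
```

```text
[[ 0.4697  0.2399  0.015 ]
 [ 0.4821  0.1504  0.015 ]
 [ 0.494   0.0608  0.015 ]
 [ 0.5054 -0.0283  0.015 ]]
0.0901822881849686
[0.99125437 0.13196503 0.        ] [-0.13196503  0.99125437  0.        ]
3 pin [0.5731 0.0716 0.05  ]
px [314.07206819 163.10925186]
4 pin [ 0.5849 -0.0176  0.05  ]
px [349.35629027 157.58598697]
yaw turn of tool z to by (deg, about world z) 30.436856145492172
-0.09 0.25 [0.484 0.06  0.25 ] [ 0.845 -0.004 -0.813]
-0.09 0.15 [0.484 0.06  0.15 ] [ 0.845  0.196 -0.813]
-0.09 0.085 [0.484 0.06  0.085] [ 0.845  0.326 -0.813]
0.008 0.25 [0.581 0.073 0.25 ] [ 1.014 -0.004 -0.714]
0.008 0.15 [0.581 0.073 0.15 ] [ 1.014  0.196 -0.713]
0.008 0.085 [0.581 0.073 0.085] [ 1.014  0.326 -0.713]
```

Request:
arm_command(plan=[0,-0.35,0,0.09,0,-0.08,-1,0,-0.7,0,0.17,0,-0.16,-1,0,-1,0,0.25,0,-0.24,-1,0,-1,0,0.34,0,-0.33,-1,0,-1,0,0.42,0,-0.41,-1,0,-1,0,0.51,0,-0.49,-1,0,-1,0,0.59,0,-0.57,-1,0,-1,0,0.68,0,-0.65,-1,0,-1,0,0.76,0,-0.73,-1,0,-1,0,0.845,0,-0.813,-1,0,-1,0,0.845,0,-0.813,-1,0,-1,0,0.845,0,-0.813,-1])

```text
time: 1.6
eef_pos: [0.4833, 0.0602, 0.2478]
orientation: [[0.992, -0.001, -0.124], [0.124, -0.001, 0.992], [-0.002, -1.0, -0.001]]
contact_force: [-1.0, -0.8, -0.2]
grip_width: -0.0001
```

Run:
```python
from h import *
s=bot.state(); print(s["time"],s["eef_pos"],s["grip_width"],s["contact_force"]); R=np.array(s["orientation"]);print(R.round(3))
im,d=bot.get_image("wrist"); cv2.imwrite("pics/w1.png",im[:,:,::-1])
print("pins px",[proj("wrist",p) for p in([.5731,.0716,.05],[.5849,-.0176,.05])])
for n,p in dict(pre=[.484,.06,.085],end=[.581,.073,.085]).items(): print(n,(R.T@(np.array(p)-s["eef_pos"])/.5).round(3))
```

```text
1.6 [0.48332638 0.06019496 0.24778101] -0.00011400760580183846 [-0.97958155 -0.76245487 -0.22409843]
[[ 0.992 -0.001 -0.124]
 [ 0.124 -0.001  0.992]
 [-0.002 -1.    -0.001]]
pins px [array([253.37027909, 244.48682171]), array([174.3389105 , 244.84520558])]
pre [ 0.002  0.326 -0.   ]
end [0.198 0.325 0.001]
```

View pics/w1.png

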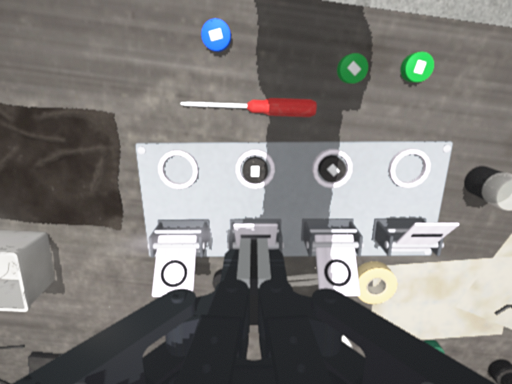

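The predicted pins fall on stations 3 and 4 and the layout is as expected. Next I descend in front of tag 3 and push it back slowly.

Request:
arm_command(plan=[0,0,0,0,0.1,0,-1,0,0,0,0,0.2,0,-1,0,0,0,0,0.28,0,-1,0,0,0,0,0.325,0,-1,0,0,0,0.03,0.325,0,-1,0,0,0,0.055,0.325,0,-1,0,0,0,0.07,0.325,0,-1,0,0,0,0.08,0.325,0,-1,0,0,0,0.09,0.325,0,-1,0,0,0,0.1,0.325,0,-1])

```text
time: 2.9
eef_pos: [0.5328, 0.067, 0.0854]
orientation: [[0.992, -0.001, -0.126], [0.126, -0.001, 0.992], [-0.001, -1.0, -0.001]]
contact_force: [-0.4, 0.8, 0.6]
grip_width: 0.0001
```

Request:
arm_command(plan=[0,0,0,0.01,0,0,-1,0,0,0,0.02,0,0,-1,0,0,0,0.03,0,0,-1,0,0,0,0.04,0,0,-1,0,0,0,0.05,0,0,-1,0,0,0,0.06,0,0,-1,0,0,0,0.07,0,0,-1,0,0,0,0.08,0,0,-1,0,0,0,0.08,0,0,-1,0,0,0,0.08,0,0,-1])

```text
time: 4.15
eef_pos: [0.5723, 0.072, 0.0853]
orientation: [[0.992, -0.002, -0.126], [0.126, -0.001, 0.992], [-0.002, -1.0, -0.001]]
contact_force: [0.6, -0.4, -0.8]
grip_width: -0.0003
```

Run:
```python
from h import *
s=bot.state(); print(s["time"],s["eef_pos"],s["contact_force"])
im,d=bot.get_image("side"); cv2.imwrite("pics/s1.png",cv2.resize(im[170:330,200:370,::-1],None,fx=3.5,fy=3.5,interpolation=cv2.INTER_CUBIC))
```

```text
4.15 [0.57229608 0.07201234 0.08530418] [ 0.62476152 -0.38787949 -0.79929176]
```

View pics/s1.png

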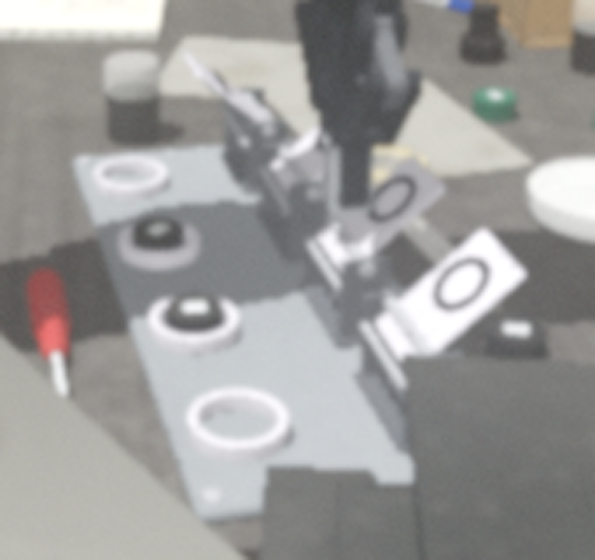

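Tag 3 has fallen back and shows its ring. Next I retract, lift, and go behind tag 4.

Request:
arm_command(plan=[0,0,0,-0.04,0,0,-1,0,0,0,-0.08,-0.08,0,-1,0,0,0,-0.08,-0.2,0,-1,0,0,0,-0.03,-0.2,-0.09,-1,0,0,0,0.05,-0.2,-0.18,-1,0,0,0,0.13,-0.2,-0.18,-1,0,0,0,0.175,-0.2,-0.18,-1,0,0,0,0.175,-0.2,-0.18,-1,0,0,0,0.175,-0.2,-0.18,-1])

```text
time: 5.32
eef_pos: [0.6695, -0.0063, 0.1849]
orientation: [[0.992, -0.003, -0.126], [0.126, -0.001, 0.992], [-0.003, -1.0, -0.001]]
contact_force: [0.1, -0.4, -0.5]
grip_width: -0.0003
```

Run:
```python
from h import *
s=bot.state(); R=np.array(s["orientation"]); print(s["time"],s["eef_pos"],s["contact_force"])
b=np.array([.9913,.132,0]); pin=np.array([.5849,-.0176,.085])
for f in(.088,.055,.003): print(f,(R.T@(pin+b*f-s["eef_pos"])/.5).round(3))
im,d=bot.get_image("wrist"); cv2.imwrite("pics/w2.png",im[:,:,::-1])
```

```text
5.325 [ 0.66947273 -0.00631236  0.18490103] [ 0.10810105 -0.42085192 -0.53675796]
0.088 [0.006 0.2   0.   ]
0.055 [-0.06  0.2  -0.  ]
0.003 [-0.164  0.2   -0.001]
```

View pics/w2.png

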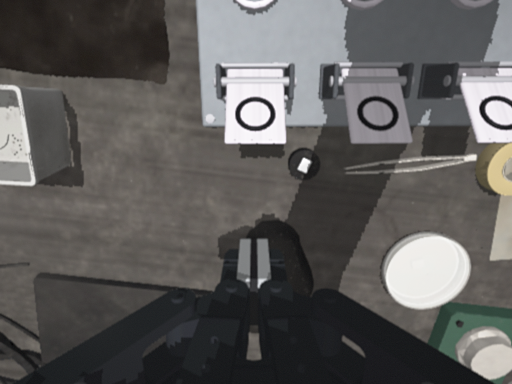

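Tag 4 is straight ahead and aligned with the fingers (both near column 255). I descend and push it forward.

Request:
arm_command(plan=[0,0,0,0,0.1,0,-1,0,0,0,0,0.17,0,-1,0,0,0,0,0.2,0,-1,0,0,0,-0.02,0.2,0,-1,0,0,0,-0.04,0.2,0,-1,0,0,0,-0.055,0.2,0,-1,0,0,0,-0.065,0.2,0,-1,0,0,0,-0.075,0.2,0,-1,0,0,0,-0.085,0.2,0,-1])

```text
time: 6.5
eef_pos: [0.6269, -0.0118, 0.0855]
orientation: [[0.992, -0.002, -0.126], [0.126, -0.001, 0.992], [-0.002, -1.0, -0.001]]
contact_force: [0.6, 0.2, 0.7]
grip_width: -0.0003
```

Request:
arm_command(plan=[0,0,0,-0.01,0,0,-1,0,0,0,-0.02,0,0,-1,0,0,0,-0.03,0,0,-1,0,0,0,-0.04,0,0,-1,0,0,0,-0.05,0,0,-1,0,0,0,-0.06,0,0,-1,0,0,0,-0.07,0,0,-1,0,0,0,-0.08,0,0,-1,0,0,0,-0.085,0,0,-1,0,0,0,-0.085,0,0,-1,0,0,0,-0.085,0,0,-1])

```text
time: 7.88
eef_pos: [0.5849, -0.0171, 0.0856]
orientation: [[0.992, -0.002, -0.126], [0.126, -0.001, 0.992], [-0.002, -1.0, -0.001]]
contact_force: [-0.1, 0.8, 0.1]
grip_width: 0.0003
```

Request:
arm_command(plan=[0,0,0,0.04,0,0,-1,0,0,0,0.1,-0.05,0,-1,0,0,0,0.14,-0.14,0,-1,0,0,0,0.14,-0.26,0,-1,0,0,0,0.14,-0.33,0,-1,0,0,0,0.14,-0.33,0,-1,0,0,0,0.14,-0.33,0,-1])

```text
time: 8.75
eef_pos: [0.6541, -0.0079, 0.2495]
orientation: [[0.992, -0.003, -0.126], [0.126, -0.001, 0.992], [-0.004, -1.0, -0.001]]
contact_force: [-0.1, 0.1, 0.0]
grip_width: -0.0
```

Run:
```python
from h import *
s=bot.state(); print(s["time"],s["eef_pos"],s["contact_force"])
im,d=bot.get_image("side"); a=cv2.resize(im[170:330,200:370,::-1],(400,376))
im,d=bot.get_image("wrist"); b=cv2.resize(im[:,:,::-1],(400,300)); b=cv2.copyMakeBorder(b,0,76,0,0,0)
cv2.imwrite("pics/f.png",np.hstack([a,b]))
```

```text
8.75 [ 0.65412234 -0.00793182  0.24954918] [-0.07177741  0.12393286  0.03309679]
```

View pics/f.png

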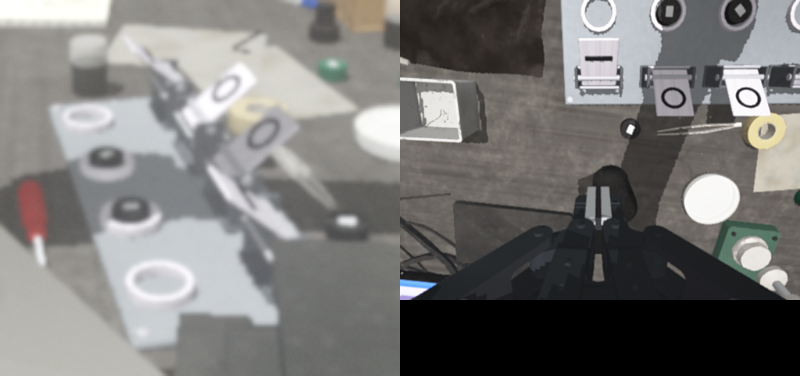

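The wrist half shows a bar at (600,58) over the empty pocket of station 4 and rings at (673,97) and (748,97) behind the full pockets. The side half shows tag 4 leaning forward and tag 1 unchanged. The arm is clear of everything, so I hand in.

```bash
python3 -c "
from bench import bot
print(bot.close_job())"
```

```text
the job is handed in; nothing more can be done
None
```

I pushed over the two wrong tags with the shut fingertips and handed the job in at about 9 s of the 43 s allowed. Counting from the left (+y):
- **Station 3:** it was full but showed its bar, so I pushed its tag back to the ring.
- **Station 4:** it was empty but showed its ring, so I pushed its tag forward to the bar.

In the last side and wrist images, the two full pockets show rings and the station 4 pocket shows its bar. Tag 1 is unchanged, on bar over its empty pocket. The tags look at rest at their stops, judged by eye rather than measured.

The mounts and the other objects visible in those images look undisturbed. The contact force stayed around 1 N in every reading, and the gripper ended clear at about 0.25 m height. No check failed or disagreed.

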